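Find the loose lock bolt and hold its port cap open

ROBOT

A 6-joint arm with a two-finger parallel gripper is mounted at the origin on the work surface. World frame = base frame: x ahead of the robot, y to its left, z up, the work surface at z = 0. Lengths are in m, angles in rad, forces in N, time in s.
With the tool pointing down it reaches from about 0.3 to 0.775 m from the base axis. Payload 14.6 kg.
Tool frame: the origin (TCP) lies at the very end of the fingers, on their centre line; the grasp point (between the pads) lies 19 mm behind it; z points along the fingers, y is the line along which they close (so a half turn about z gives the same grasp; the last joint's range is limited). The gripper opens to 94 mm and grips with 3 to 60 N. Pads are 16 mm wide; open, the fingers measure 119 mm over their backs; the gripper's body (75 mm by 177 mm) begins 78 mm behind the grasp point.
Start: joints at [1.25, 0.3, 1.521, -0, 1.321, -0.067], TCP at [0.138, 0.532, 0.205] pointing down, gripper open.
Joint ranges: [-3.03, 3.03], [-0.79, 2.21], [0.23, 2.52], [-1.04, 4.18], [0, 3.07], [-2.55, 2.55]. Speed limits (rad/s): [2.22, 2.22, 2.57, 3.14, 3.14, 3.14].

INTERFACE

Orientations are given as [roll, pitch, yaw] about the fixed x, y, z axes, in that order (R = Rz(yaw) Ry(pitch) Rx(roll)).
In Python, from station import ctrl gives the robot as it stands.
- The arm moves only by the shell command python3 -m pendant 'ROWS' [OPENING] [FORCE]. ROWS is JSON, a list of rows, each a list of 2 entries, a list of its own where there are three numbers: the shift along the world's x, y, z in cm, then the turn about the world's z in rad. A call has 1 to 20 rows; each row shifts and turns the commanded pose from where the row before left it; what a row does not reach is not made up. A row lasts 1/12 s, in which the tool goes at most 41.7 mm and 7.16 degrees, less where a joint would pass 70% of its speed; a pose out of reach is approached as far as the arm can. A call is refused whole if a number of a shift passes 4.17 or a number of a turn 0.125, either way. A call with a gripper value outside its range is refused whole. OPENING is the opening, from 0 (shut) to 1 (fully open), set as the call begins (- or left out, the last holds). The fingers move at their own pace and stop on an object; FORCE is the grip in N (left out, the last holds). Time passes only in rows, so rows that do not move let the fingers close. It gives the time, the measured TCP pose, the force, the opening and the grip force at its end, in the units of the state.
- ctrl.get_obs(): the state, without advancing time (a new reading comes with each control period).
- ctrl.camera(name): name is "side" or "top" or "wrist"; returns a dict with "color" (400x640x3 uint8, red, green, blue), "intrinsics" (3x3 intrinsics, pixels), "camera_from_world" (4x4, takes a point from world to camera coordinates). Camera axes: x right, y down, z forward; pixel columns grow to the right and rows downward; lengths in m; the calibration is good to about 2 mm. The wrist camera is an equidistant fisheye: a pixel r from the principal point sees the ray r / f radians off the axis. A picture is of the moment at which its call begins. There is no depth.
- ctrl.hand_in(): hands the job in; it is judged then, once.
The state is a dict: "time_s": time; "qpos": joint angles; "joint_vel": joint speeds; "tau": joint torques, N m; "ee_pos": TCP position; "eef_rot": TCP orientation; "force": force on the tool from outside, world axes, zero at the start; "moment": the same for the moment, N m; "grip_width": finger opening in m; "grip_force": force on a finger pad.
Only numpy, scipy, OpenCV 4.12 (cv2) and the standard library are available. Lean on these libraries where they do the work, as an engineer would, in place of code of your own. Each camera call takes 0.05 s, during which the arm holds its last target. There are 200 camera calls.

TASK

One of the three lock bolts on the sampling block is loose: lightly tap the bolt heads with the fingertips one after another, left, middle, then right as seen from the robot; a tight bolt is solid, the loose one sinks under the tap. Then take the thumb disc of the cap behind the loose bolt, lift that cap about 60 degrees open and finish while still holding it there, for it falls shut if let go. Tap gently, do not force the locked caps of the tight bolts, and leave the bottle, beaker and jar alone.

Things in the scene. Friction and masses are not known exactly. Their poses are not given: they have to be found in the camera images.
- block: Sampling block: white housing, bare aluminium top, 210 x 400 x 70 mm high, fixed. Origin: centre of its underside; z up. Three stations along its y: left +120 mm, middle 0, right -120 mm. Each has a bolt at x = -75 mm (robot side) and behind it a port cap hinged at x = +40 mm, 76 mm above the bench. Which bolt is loose changes from run to run and cannot be seen.
- bolt_left: Steel hexagonal bolt head of the left (towards +y of the block) station, 23 mm wide, standing 16 mm above the block's top. Origin at the centre of the head's top face (86 mm above the bench when untouched), z up. Pushed down, a tight bolt stops solid after 1 to 2 mm; the loose one sinks 8 mm against a weak spring (1.5 to 3.5 N) and comes back up when released.
- bolt_middle: Steel hexagonal bolt head of the middle station, 23 mm wide, standing 16 mm above the block's top. Origin at the centre of the head's top face (86 mm above the bench when untouched), z up. Pushed down, a tight bolt stops solid after 1 to 2 mm; the loose one sinks 8 mm against a weak spring (1.5 to 3.5 N) and comes back up when released.
- bolt_right: Steel hexagonal bolt head of the right (towards -y of the block) station, 23 mm wide, standing 16 mm above the block's top. Origin at the centre of the head's top face (86 mm above the bench when untouched), z up. Pushed down, a tight bolt stops solid after 1 to 2 mm; the loose one sinks 8 mm against a weak spring (1.5 to 3.5 N) and comes back up when released.
- cap_left: The left station's cap: hinged dark steel flap 60 mm wide, 5 mm thick, about 0.15 kg, reaching 80 mm from its hinge. Origin mid hinge axis; flap lies on its -x side, y along the hinge (= block y), z out of its upper face, vertical when shut. Opens by its front (-x) edge rising, 100 deg at most. Tight bolt: gives 0.06 rad, then resists. Loose bolt: opens freely, falls shut when let go.
- tab_left (a point): Centre of the thumb disc on the left cap: an upright disc 18 mm in diameter and 12 mm thick (thickness along the block's y), on a short thin stalk, 68 mm from the hinge axis and 28 mm out from the flap's middle plane (104 mm above the bench when shut). Pinch it across its thickness from above; it may turn between the fingers as the cap swings.
- cap_middle: The middle station's cap: hinged dark steel flap 60 mm wide, 5 mm thick, about 0.15 kg, reaching 80 mm from its hinge. Origin mid hinge axis; flap lies on its -x side, y along the hinge (= block y), z out of its upper face, vertical when shut. Opens by its front (-x) edge rising, 100 deg at most. Tight bolt: gives 0.06 rad, then resists. Loose bolt: opens freely, falls shut when let go.
- tab_middle (a point): Centre of the thumb disc on the middle cap: an upright disc 18 mm in diameter and 12 mm thick (thickness along the block's y), on a short thin stalk, 68 mm from the hinge axis and 28 mm out from the flap's middle plane (104 mm above the bench when shut). Pinch it across its thickness from above; it may turn between the fingers as the cap swings.
- cap_right: The right station's cap: hinged dark steel flap 60 mm wide, 5 mm thick, about 0.15 kg, reaching 80 mm from its hinge. Origin mid hinge axis; flap lies on its -x side, y along the hinge (= block y), z out of its upper face, vertical when shut. Opens by its front (-x) edge rising, 100 deg at most. Tight bolt: gives 0.06 rad, then resists. Loose bolt: opens freely, falls shut when let go.
- tab_right (a point): Centre of the thumb disc on the right cap: an upright disc 18 mm in diameter and 12 mm thick (thickness along the block's y), on a short thin stalk, 68 mm from the hinge axis and 28 mm out from the flap's middle plane (104 mm above the bench when shut). Pinch it across its thickness from above; it may turn between the fingers as the cap swings.
- strike (a joint): Strain plate hidden inside the block, m of sink: 0 at rest, about 1 mm per 20 N pressed through tight bolts or through the catches of locked caps (pulling a locked cap up at its disc loads it three times the pull). The loose station does not load it. Above 2.5 mm (50 N) something has been forced.
- bottle: Bystander: capped reagent bottle, 72 mm diameter, 170 mm tall, loose on the bench. Origin at the centre of its underside.
- beaker: Bystander: empty glass beaker, 80 mm diameter, 100 mm tall, loose. Origin at the centre of its underside.
- jar: Bystander: white tablet jar, 60 mm diameter, 70 mm tall, loose. Origin at the centre of its underside.

How it is judged:
By the outcome, as a careful person would: the job done as asked, in the order asked, and still so for the second after the job is handed in, while the arm keeps its last pose, push and grip.
It also fails if it takes over 51 s, if anything falls off the work surface, if the arm or the gripper's body presses on something with over 40 N, if the wrist force passes 120 N, or if a joint passes its speed limit or range.

## Working session

There is one attempt and no reset: what is moved stays moved. The work goes in short steps, Python scripts to look and compute and a shell command to move; the robot and the scene stay as the last step left them, time stands still between calls to the robot, and variables do not carry over. Pictures are saved under pics/ and viewed, at most 10 in all, crops included, and the job is handed in when it is done.

```bash
mkdir -p pics; ls; python3 - <<'E'
from station import ctrl
import cv2,numpy as np
o=ctrl.get_obs();print({k:np.round(v,3).tolist() for k,v in o.items()})
for n in("top","side"):
    c=ctrl.camera(n);cv2.imwrite(f"pics/{n}0.png",c["color"][...,::-1]);np.savez(f"pics/{n}0.npz",**{k:np.array(v) for k,v in c.items()})
    print(n,np.round(c["intrinsics"],1).tolist(),np.round(c["camera_from_world"],3).tolist())
E
```

```text
pics
{'time_s': 0.0, 'qpos': [1.25, 0.3, 1.522, 0.0, 1.321, -0.067], 'joint_vel': [0.001, -0.002, -0.001, 0.002, 0.001, 0.001], 'tau': [0.003, -53.18, -35.273, 0.071, 0.024, -0.0], 'ee_pos': [0.138, 0.532, 0.205], 'eef_rot': [-3.14, -0.0, 2.888], 'force': [0.837, 0.107, 1.369], 'moment': [-0.042, -0.001, -0.037], 'grip_force': 0.0, 'grip_width': 0.094}
top [[486.4, 0.0, 317.5], [0.0, 486.4, 199.4], [0.0, 0.0, 1.0]] [[-0.005, -1.0, -0.009, 0.011], [-0.987, 0.006, -0.161, 0.532], [0.161, 0.008, -0.987, 1.538], [0.0, 0.0, 0.0, 1.0]]
side [[408.0, 0.0, 319.4], [0.0, 408.0, 206.2], [0.0, 0.0, 1.0]] [[0.948, -0.319, -0.006, -0.503], [-0.177, -0.51, -0.842, 0.165], [0.265, 0.799, -0.539, 1.103], [0.0, 0.0, 0.0, 1.0]]
```

View pics/top0.png

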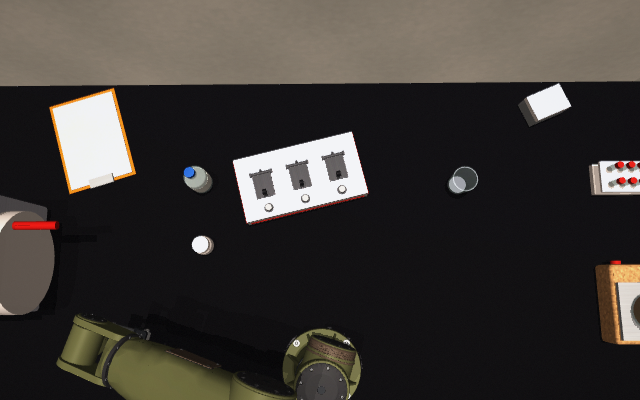

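View pics/side0.png

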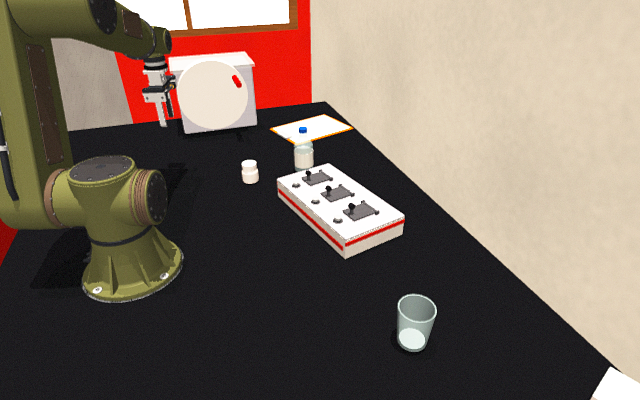

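The top view shows the block turned about 14°, with bolts near (268,207), (305,198), (342,189) and caps near (262,183), (300,174), (335,165). The bottle is at (197,180), the jar at (202,245) and the beaker at (463,180). In the side view the bolts are near (296,185), (315,202), (337,221).

```bash
cat > h.py <<'E'
import numpy as np,cv2
def load(n):
    d=np.load(f"pics/{n}.npz");return d["color"],d["intrinsics"],d["camera_from_world"]
def ray(K,T,uv):
    R,t=T[:3,:3],T[:3,3];return -R.T@t,R.T@np.linalg.solve(K,[*uv,1])
def onz(K,T,uv,z):
    o,d=ray(K,T,uv);return o+d*(z-o[2])/d[2]
def proj(K,T,P):
    p=(T[:3,:3]@np.atleast_2d(P).T+T[:3,3:4]);q=K@p;return (q[:2]/q[2]).T
E
python3 - <<'E'
from h import *
im,K,T=load("top0");g=cv2.cvtColor(im,cv2.COLOR_RGB2HSV)
# white top face: bright & unsaturated, around block
m=((g[...,2]>150)&(g[...,1]<60)).astype(np.uint8);m[:,:225]=0;m[:,380:]=0;m[:120]=0;m[235:]=0
c=max(cv2.findContours(m,cv2.RETR_EXTERNAL,2)[0],key=cv2.contourArea)
b=cv2.boxPoints(cv2.minAreaRect(cv2.convexHull(c)));W=np.array([onz(K,T,p,.07) for p in b])
print(b.round(1),W.round(3),[np.linalg.norm(W[i]-W[i-1]).round(3) for i in range(4)],W.mean(0).round(4))
e=max([W[i]-W[i-1] for i in range(4)],key=np.linalg.norm);e=e*np.sign(e[1]);yaw=np.arctan2(-e[0],e[1]);print("yaw",yaw)
inside=cv2.erode(cv2.fillPoly(np.zeros_like(m),[b.astype(int)],1),np.ones((5,5)))
dk=((g[...,2]<130)&(inside>0)).astype(np.uint8)
n,l,s,ce=cv2.connectedComponentsWithStats(dk)
for i in range(1,n):
    if s[i,4]>5: print(s[i],ce[i].round(1),onz(K,T,ce[i],.08).round(4))
# predictions from rect centre
C=W.mean(0);R=np.array([[np.cos(yaw),-np.sin(yaw)],[np.sin(yaw),np.cos(yaw)]])
a=cv2.resize(im[125:230,225:375],None,fx=5,fy=5,interpolation=cv2.INTER_CUBIC)[...,::-1].copy()
s_,Ks,Ts=load("side0");b2=cv2.resize(s_[155:255,265:415],None,fx=5,fy=5,interpolation=cv2.INTER_CUBIC)[...,::-1].copy()
for y in(.12,0,-.12):
    for x,z in((-.075,.086),(-.028,.104),(.04,.076)):
        P=[*(C[:2]+R@[x,y]),z];print(x,y,np.round(P,4))
        for img,k,t,o in((a,K,T,(225,125)),(b2,Ks,Ts,(265,155))):
            q=(proj(k,t,P)[0]-o+.5)*5;cv2.drawMarker(img,tuple(int(v) for v in q),(0,0,255),0,14,1)
cv2.imwrite("pics/a.png",a);cv2.imwrite("pics/b.png",b2)
for n_,px in(("bottle",(198,182)),("jar",(203,247)),("beaker",(462,183))): print(n_,onz(K,T,px,.08).round(3))
E
```

```text
[[231.3 160.5]
 [352.4 130.7]
 [367.6 192.4]
 [246.5 222.3]] [[ 0.657  0.286  0.07 ]
 [ 0.754 -0.107  0.07 ]
 [ 0.549 -0.153  0.07 ]
 [ 0.455  0.233  0.07 ]] [np.float64(0.209), np.float64(0.406), np.float64(0.21), np.float64(0.397)] [0.6039 0.065  0.07  ]
yaw 0.24181734128573332
[322 151  26  30 501] [335.4 165.8] [ 0.6347 -0.0502  0.08  ]
[286 160  26  30 499] [299.2 174.5] [0.607  0.0658 0.08  ]
[249 169  26  30 502] [262.9 183.4] [0.5787 0.1819 0.08  ]
[338 186   8   8  20] [340.8 190.9] [ 0.5527 -0.0667  0.08  ]
[301 197   9   6  19] [305.2 199.9] [0.5244 0.0467 0.08  ]
[265 204   8   8  19] [269.8 208.6] [0.4972 0.1589 0.08  ]
-0.075 0.12 [0.5023 0.1635 0.086 ]
-0.028 0.12 [0.548  0.1748 0.104 ]
0.04 0.12 [0.614  0.1911 0.076 ]
-0.075 0 [0.5311 0.047  0.086 ]
-0.028 0 [0.5767 0.0583 0.104 ]
0.04 0 [0.6427 0.0746 0.076 ]
-0.075 -0.12 [ 0.5598 -0.0695  0.086 ]
-0.028 -0.12 [ 0.6054 -0.0582  0.104 ]
0.04 -0.12 [ 0.6715 -0.0419  0.076 ]
bottle [0.585 0.39  0.08 ]
jar [0.377 0.367 0.08 ]
beaker [ 0.576 -0.452  0.08 ]
```

View pics/a.png

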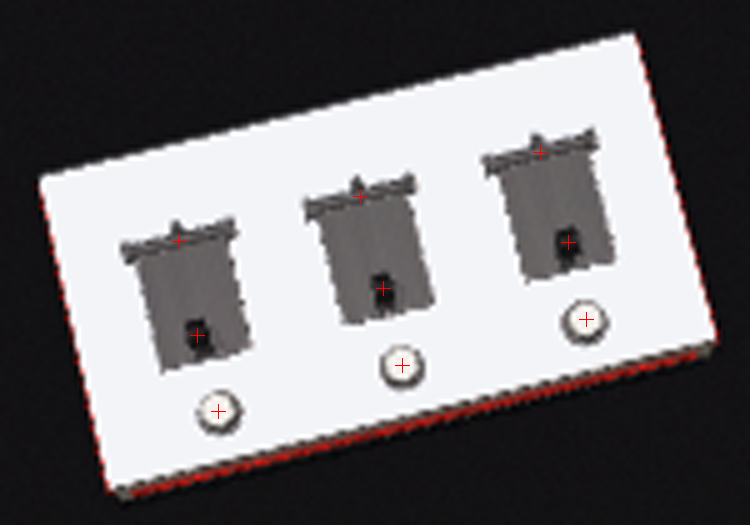

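View pics/b.png

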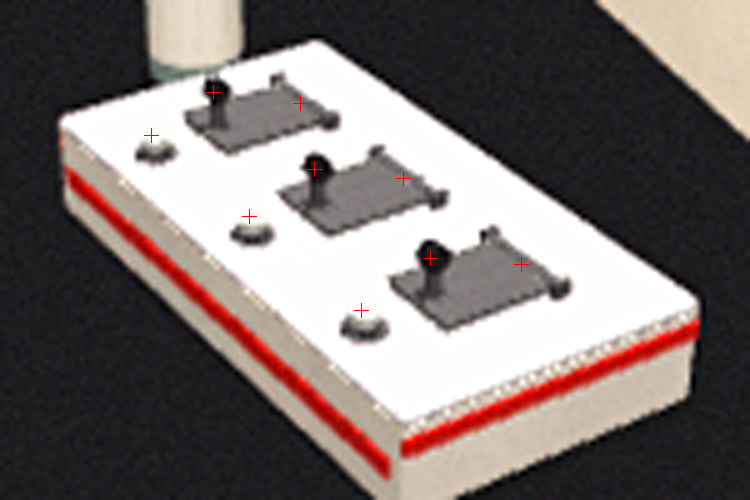

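Both views agree: each marker sits within about 1 px of its disc or bolt. Block yaw is about 0.24, and the tool needs a +0.494 turn. Next I move over the left bolt with the gripper shut.

```bash
python3 -m pendant '[[[2.6,-2.64,0],0.12],[[2.6,-2.64,0],0.12],[[2.6,-2.64,0],0.12],[[2.6,-2.64,0],0.12],[[2.6,-2.64,0],0.014],[[2.6,-2.64,0],0],[[2.6,-2.64,0],0],[[2.6,-2.64,0],0],[[2.6,-2.64,0],0],[[2.6,-2.64,0],0],[[2.6,-2.64,0],0],[[2.6,-2.64,0],0],[[2.6,-2.64,0],0],[[2.6,-2.64,0],0],[[0,0,-2.5],0],[[0,0,-2.5],0],[[0,0,-2.5],0],[[0,0,-1],0],[[0,0,0],0],[[0,0,0],0]]' 0 15
```

```text
time_s: 1.77
ee_pos: [0.4999, 0.1655, 0.121]
eef_rot: [3.142, -0.0, -2.913]
force: [-0.2, -0.2, -0.1]
grip_width: 0.0003
grip_force: 0.0
```

```bash
python3 -m pendant '[[[0.24,-0.2,-1],0.012],[[0,0,-1.5],0],[[0,0,-0.6],0],[[0,0,0],0],[[0,0,0],0],[[0,0,0],0]]' 0 15;  python3 -m pendant '[[[0,0,-0.2],0],[[0,0,-0.1],0],[[0,0,-0.1],0],[[0,0,-0.1],0],[[0,0,-0.05],0],[[0,0,0],0],[[0,0,0],0]]'
```

```text
time_s: 2.27
ee_pos: [0.5026, 0.1635, 0.0903]
eef_rot: [-3.142, 0.001, -2.901]
force: [0.4, -0.1, 0.3]
grip_width: 0.0009
grip_force: 0.0
time_s: 2.85
ee_pos: [0.5024, 0.1635, 0.085]
eef_rot: [-3.142, 0.001, -2.901]
force: [-4.4, -0.7, 12.0]
grip_width: 0.0008
grip_force: 5.9
```

The left bolt stops solid, at 12 N after 1 mm. I lift off and go to the middle bolt, a shift of (+2.88, -11.65) cm.

```bash
python3 -m pendant '[[[0,0,1],0],[[0,0,1.5],0],[[0.72,-2.91,0],0],[[0.72,-2.91,0],0],[[0.72,-2.91,0],0],[[0.72,-2.91,0],0],[[0,0,0],0],[[0,0,-1.4],0],[[0,0,-0.6],0],[[0,0,0],0],[[0,0,0],0],[[0,0,0],0]]';  python3 -m pendant '[[[0,0,-0.2],0],[[0,0,-0.1],0],[[0,0,-0.1],0],[[0,0,-0.05],0],[[0,0,0],0],[[0,0,0],0]]'
```

```text
time_s: 3.85
ee_pos: [0.5311, 0.0474, 0.0895]
eef_rot: [-3.142, 0.0, -2.9]
force: [0.2, -0.5, -0.4]
grip_width: 0.0007
grip_force: 0.0
time_s: 4.35
ee_pos: [0.5311, 0.0472, 0.0853]
eef_rot: [3.142, 0.001, -2.901]
force: [-3.5, 1.3, 8.8]
grip_width: 0.0006
grip_force: 4.2
```

The middle bolt is also solid, at 8.8 N after 0.7 mm. On to the right bolt.

```bash
python3 -m pendant '[[[0,0,1],0],[[0,0,1.5],0],[[0.72,-2.92,0],0],[[0.72,-2.92,0],0],[[0.72,-2.92,0],0],[[0.72,-2.92,0],0],[[0,0,0],0],[[0,0,-1.5],0],[[0,0,-0.6],0],[[0,0,0],0],[[0,0,0],0],[[0,0,0],0]]';  python3 -m pendant '[[[0,0,-0.2],0],[[0,0,-0.1],0],[[0,0,-0.1],0],[[0,0,-0.05],0],[[0,0,0],0],[[0,0,0],0]]'
```

```text
time_s: 5.35
ee_pos: [0.56, -0.0695, 0.0891]
eef_rot: [-3.141, 0.001, -2.9]
force: [0.3, 0.7, 0.6]
grip_width: 0.0001
grip_force: 0.0
time_s: 5.85
ee_pos: [0.5598, -0.0698, 0.0841]
eef_rot: [-3.142, 0.0, -2.901]
force: [0.6, 0.8, 0.9]
grip_width: 0.0005
grip_force: 0.8
```

Only 0.9 N after 2 mm, so I press a little deeper to confirm.

```bash
python3 -m pendant '[[[0,0,-0.1],0],[[0,0,-0.1],0],[[0,0,-0.05],0],[[0,0,0],0],[[0,0,0],0]]'
```

```text
time_s: 6.27
ee_pos: [0.5598, -0.0698, 0.0815]
eef_rot: [3.142, 0.0, -2.901]
force: [1.3, 2.5, 2.2]
grip_width: 0.0008
grip_force: 1.1
```

The right bolt is the loose one. I press 1.5 mm more, then lift, open the fingers and go above the right disc.

```bash
python3 -m pendant '[[[0,0,-0.1],0],[[0,0,-0.05],0],[[0,0,0],0],[[0,0,0],0]]'; python3 -m pendant '[[[0,0,1],0],[[0,0,2.5],0],[[0,0,3],0],[[1.52,0.39,0],0],[[1.52,0.39,0],0],[[1.52,0.38,0],0],[[0,0,0],0],[[0,0,0],0],[[0,0,0],0],[[0,0,0],0]]' 0.4 15
python3 - <<'E'
from station import ctrl
import cv2,numpy as np
c=ctrl.camera("wrist");cv2.imwrite("pics/w.png",c["color"][...,::-1])
s=ctrl.camera("side")["color"];t=ctrl.camera("top")["color"]
r=cv2.resize(s[100:280,250:450],None,fx=4,fy=4)[:600,:800]
cv2.imwrite("pics/s1.png",cv2.resize(s[110:260,270:470],(800,600),interpolation=2)[...,::-1])
E
```

```text
time_s: 6.6
ee_pos: [0.5598, -0.0699, 0.08]
eef_rot: [-3.142, 0.0, -2.901]
force: [0.9, 2.5, 2.7]
grip_width: 0.0005
grip_force: 1.3
time_s: 7.43
ee_pos: [0.6047, -0.0585, 0.1451]
eef_rot: [3.142, -0.0, -2.901]
force: [0.7, -0.2, -0.3]
grip_width: 0.0379
grip_force: 0.0
```

View pics/w.png

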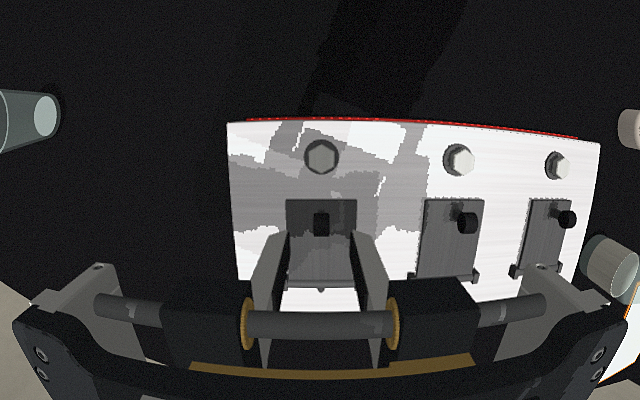

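View pics/s1.png

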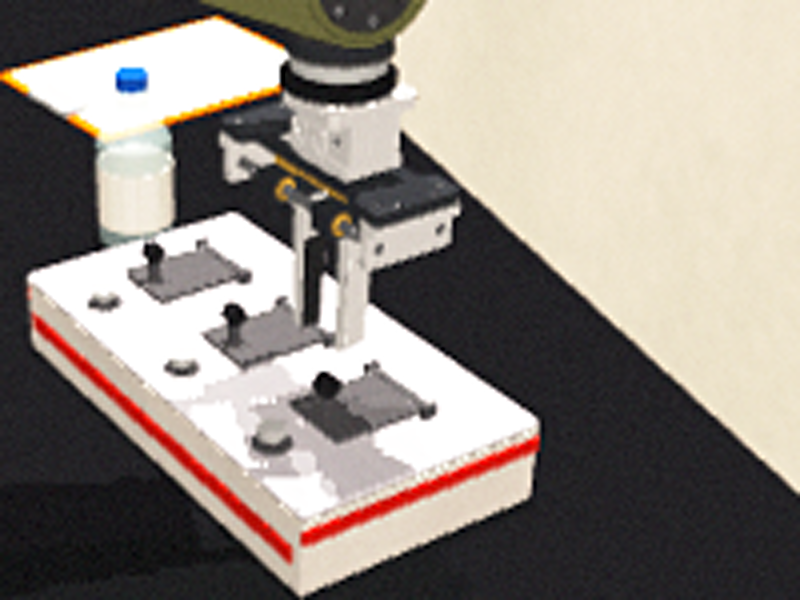

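In the wrist view the right disc is at (321,224), centred between the fingers (252 to 390). The side view shows the fingers above the right cap and clear of everything. I go down to z = 0.086 and close.

```bash
python3 -m pendant '[[[0.08,0,-1.5],0],[[0,0,-1.5],0],[[0,0,-1.5],0],[[0,0,-1],0],[[0,0,-0.4],0],[[0,0,0],0],[[0,0,0],0]]'; python3 -m pendant '[[[0,0,0],0],[[0,0,0],0],[[0,0,0],0],[[0,0,0],0],[[0,0,0],0],[[0,0,0],0]]' 0 15
```

```text
time_s: 8.17
ee_pos: [0.6064, -0.0583, 0.0866]
eef_rot: [-3.141, 0.001, -2.901]
force: [0.2, -0.3, 0.4]
grip_width: 0.0377
grip_force: 0.0
time_s: 8.67
ee_pos: [0.606, -0.0571, 0.0863]
eef_rot: [3.14, -0.0, -2.901]
force: [-2.3, 7.7, 2.9]
grip_width: 0.0118
grip_force: 15.0
```

Disc gripped, 11.8 mm wide at 15 N. I work out the arc increments.

```bash
python3 - <<'E'
import numpy as np
t=np.radians(np.arange(0,61,4));x=-6.8*np.cos(t)+2.8*np.sin(t);z=6.8*np.sin(t)+2.8*np.cos(t)
d=np.diff(x);print(np.c_[np.degrees(t[1:]),d*np.cos(.24),d*np.sin(.24),np.diff(z)].round(2).tolist(),x[-1]-x[0],z[-1]-z[0])
E
```

```text
[[4.0, 0.21, 0.05, 0.47], [8.0, 0.24, 0.06, 0.45], [12.0, 0.27, 0.07, 0.43], [16.0, 0.3, 0.07, 0.41], [20.0, 0.32, 0.08, 0.39], [24.0, 0.35, 0.09, 0.37], [28.0, 0.37, 0.09, 0.34], [32.0, 0.39, 0.1, 0.31], [36.0, 0.42, 0.1, 0.28], [40.0, 0.43, 0.11, 0.25], [44.0, 0.45, 0.11, 0.22], [48.0, 0.46, 0.11, 0.19], [52.0, 0.48, 0.12, 0.16], [56.0, 0.48, 0.12, 0.12], [60.0, 0.49, 0.12, 0.09]] 5.824871130596427 4.488972745734183
```

```bash
python3 -m pendant '[[[0,0.1,0],0],[[0.1,0.02,0.24],0],[[0.1,0.02,0.23],0],[[0,0,0],0],[[0,0,0],0]]'
```

```text
time_s: 9.08
ee_pos: [0.608, -0.0565, 0.0906]
eef_rot: [3.141, -0.0, -2.901]
force: [-3.3, 3.9, 0.4]
grip_width: 0.0121
grip_force: 15.0
```

The cap rises freely. I've done about 4° and continue along the arc.

```bash
python3 -m pendant '[[[0.24,0.06,0.45],0],[[0.27,0.07,0.43],0],[[0.3,0.07,0.41],0],[[0.32,0.08,0.39],0],[[0.35,0.09,0.37],0],[[0.37,0.09,0.34],0],[[0.39,0.1,0.31],0],[[0,0,0],0],[[0,0,0],0]]'
```

```text
time_s: 9.83
ee_pos: [0.6311, -0.0509, 0.1182]
eef_rot: [-3.142, 0.001, -2.901]
force: [-1.2, 5.7, -0.4]
grip_width: 0.0121
grip_force: 15.0
```

```bash
python3 -m pendant '[[[0.42,0.1,0.28],0],[[0.43,0.11,0.25],0],[[0.45,0.11,0.22],0],[[0.46,0.11,0.19],0],[[0.48,0.12,0.16],0],[[0.48,0.12,0.12],0],[[0.49,0.12,0.09],0],[[0,0,0],0],[[0,0,0],0],[[0,0,0],0]]'
python3 - <<'E'
from station import ctrl
import cv2,numpy as np
w=ctrl.camera("wrist")["color"];s=ctrl.camera("side")["color"]
cv2.imwrite("pics/s2.png",np.hstack([cv2.resize(s[110:260,290:440],(400,400),interpolation=2),cv2.resize(w[100:350,190:440],(400,400),interpolation=2)])[...,::-1])
E
```

```text
time_s: 10.67
ee_pos: [0.663, -0.0431, 0.1313]
eef_rot: [-3.141, 0.001, -2.901]
force: [-0.7, 4.5, 0.1]
grip_width: 0.0116
grip_force: 15.0
```

View pics/s2.png

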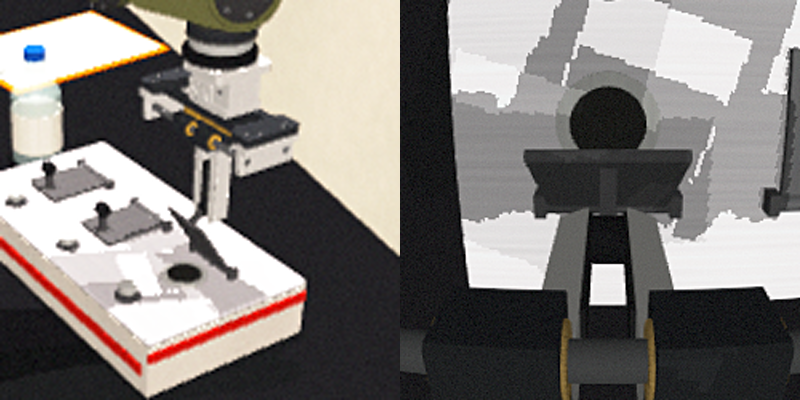

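The picture shows the right cap swung up at crop (205,240) with its disc still between the fingers. The port hole is uncovered at (185,272) and the other two caps are shut. The tool moved 58.7 mm forward and 45 mm up, against 58.2 and 44.9 expected for 60°.

```bash
python3 -c "
from station import ctrl
print(ctrl.hand_in())"
```

```text
the job is handed in; nothing more can be done
None
```

I tapped the bolts left, middle, right: the right one was loose, and I handed in with its cap held about 60° open by the disc; left and middle were solid at no more than 12 N, and the bottle, beaker and jar were not touched.

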